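# Nudge the stage plate into the microscope base

## Task

The white round stage plate of the stereo microscope lies on the base beside its round recess. Push it gently across with the fingertips, without picking it up, until it drops into the recess, then press down on top of it with a fingertip so that it sits fully home and flush, and move clear. Leave the vial, petri dish, jar and forceps where they are.

Things in the scene. Friction and masses are not known exactly. Their poses are not given: they have to be found in the camera images.
- plate: the stage plate: loose flat white glass disc, 95 mm diameter, 6 mm thick, about 0.1 kg, lying on the microscope base beside the recess, partly overhanging its rim. It slides freely and tips into the recess once its middle is past the rim; its trailing edge then rises up to 6 mm until it too drops over the rim. Origin: centre of its underside, z up.
- seat (a point): centre of the floor of the round recess in the microscope base: 98 mm diameter, 6 mm deep (floor 22 mm above the table), upright wall with a 1 mm chamfer at the mouth. Axes as stand. A plate fully home has its underside on this floor and its top flush with the base; one still caught on the rim leans by about 4 degrees (0.07 rad).
- stand: stereo microscope stand, fixed: grey base 300 mm (its x) by 290 mm (its y), flat top 28 mm above the table. Origin: centre of the base's underside, x to its rear (column side; towards the robot's left), z up. Recess centre at x = -40, y = 0 mm. A column, 29 mm diameter, 0.32 m high, stands at x = +118, y = 0 mm (foot collar 60 mm diameter, 16 mm high).
- head (a point): middle of the microscope head, carried by the column and swung aside to the rear, about 0.24 m from the recess axis, clear of recess and plate: 0.10 m across (eyepieces reach 90 mm further out, away from the column), lowest point (objective) 155 mm above the table, top about 0.37 m; this point is 0.23 m above the table. Keep clear of it.
- vial: small upright closed specimen vial, 15 mm diameter, 35 mm tall, standing loose on the base on the other side of the recess from the plate, its side at least 2 mm clear of the rim. Origin at the centre of its underside. Leave alone.
- dish: closed petri dish, 60 mm diameter, 17 mm high, loose on the table beside the base. Origin at the centre of its underside. Leave alone.
- jar: small amber specimen jar with white cap, 42 mm diameter, 62 mm tall, loose on the table beside the base. Origin at the centre of its underside. Leave alone.
- forceps: steel forceps lying flat on the table beside the base, 125 mm long along its x, 15 mm wide, 8 mm high. Origin near its middle, at its underside. Leave alone.
Mind the look-alikes: they are no part of the job. Of the things that look like the plate, the middle-sized one is meant.

How it is judged:
On the way:
1. the plate lies fully home in the recess and is pressed down from above with at least 1.5 N for a moment (z of plate in the frame of seat below 0.0015 m and horizontal distance between plate and seat below 0.003 m and angle between plate's own z axis and vertical below 0.02 rad and contact force between the fingers and plate above 1.5 N), for 0.1 s.
At the end, for the whole second after the job is handed in: the plate lies at rest fully home in the recess: underside within 1.5 mm of the recess floor, centred within 3 mm, level within 0.02 rad (z of plate in the frame of seat below 0.0015 m and horizontal distance between plate and seat below 0.003 m and angle between plate's own z axis and vertical below 0.02 rad and linear speed of plate below 0.01 m/s); the robot touches nothing.
It fails at once if the plate is lifted: its middle rises more than 10 mm above the top of the base (z of plate in the frame of seat above 0.016 m).
It fails at once if the glass plate is handled roughly: more than 40 N from the fingers, or shot across at more than 0.5 m/s (contact force between the fingers and plate above 40 N or linear speed of plate above 0.5 m/s).
It fails at once if the vial is moved more than 15 mm or tipped over (distance of vial from where it was at the start of the episode above 0.015 m or angle between vial's own z axis and vertical above 0.35 rad).
It fails at once if the petri dish, jar or forceps is moved more than 20 mm, or the jar tipped over (distance of any of dish, jar, forceps from where it was at the start of the episode above 0.02 m or angle between jar's own z axis and vertical above 0.35 rad).
It also fails if it takes over 45 s, if anything falls off the work surface, if the arm or the gripper's body presses on something with over 40 N, if the wrist force passes 120 N, or if a joint passes its speed limit or range.

## Robot

A 6-joint arm with a two-finger parallel gripper is mounted at the origin on the work surface. World frame = base frame: x ahead of the robot, y to its left, z up, the work surface at z = 0. Lengths are in m, angles in rad, forces in N, time in s.
With the tool pointing down it reaches from about 0.2 to 0.875 m from the base axis. Payload 3.4 kg.
Tool frame: the origin (TCP) lies between the finger pads; the fingertips stand 25 mm ahead of it and the grasp point (between the pads) lies 6 mm ahead of it (r.nose_length is the z of the fingertips in the tool frame, in m); z points along the fingers, x is the direction in which the jaws open and shut, and the axes are right-handed (so a half turn about z gives the same grasp; the last joint's range is limited). The gripper opens to 94 mm and grips with 3 to 60 N. Pads are 16 mm wide; open, the fingers measure 119 mm over their backs; the gripper's body (75 mm by 177 mm) begins 78 mm behind the grasp point.
Start: joints at [1.214, 0.276, 1.505, -0, 1.361, -0.121], TCP at [0.134, 0.559, 0.23] pointing down, gripper open.
Joint ranges: [-2.89, 2.89], [-0.75, 2.08], [0.22, 2.7], [-1.18, 4.32], [0.11, 2.71], [-2.7, 2.7]. Speed limits (rad/s): [2.57, 2.57, 3.14, 3.14, 3.14, 3.14].

## Interface

Orientations are given as a unit quaternion [w, x, y, z].
In Python, from plant import r, gripper_to, inverse_kinematics, vision, models, telemetry gives the robot as it stands. Calls block until the motion is done:
- r.move_to(position, orientation): joint-space move of the TCP to a pose.
- r.move_l(position, rot=None, vel=0.15, guard=None): straight line of the TCP; rot=None keeps the orientation; vel is the mean speed in m/s. With guard (N) it stops when the force on the tool has changed by that much, and returns True; else False.
- r.movej(angles): joint-space move.
- gripper_to(opening, f_grip=None): finger opening in m; f_grip is the grip in N (None keeps the last); returns when the fingers have stopped.
- r.hold(seconds).
- inverse_kinematics(position, orientation): joint angles nearest the present ones, or None.
- vision.snapshot(name): name is "scene" or "side" or "wrist"; returns the picture (420x560x3 uint8, red, green, blue); there is no depth.
- vision.get_calibration(name): a dict with "fx", "fy", "cx", "cy" (pixels), "D" ([k1, k2, p1, p2, k3] as OpenCV has them; the pictures are not rectified), "position" and "orientation" of the camera in the world. Camera axes: x right, y down, z forward; pixel columns grow to the right and rows downward; lengths in m; the calibration is good to about 2 mm. A picture is of the moment at which its call begins: read the wrist's pose just before it. get_calibration takes no time and is no camera call; for the wrist camera it gives the pose at the moment of the call.
A pose or a line that the arm cannot do raises r.PlanningError and nothing moves.
- r.sign_off(): hands the job in, once; it reports no verdict.
Trained networks look in the newest picture that a camera, given by its name, has taken for a name from the list of things; names that differ only in an ending like _2 or _b are one class to them, and where a whole thing is asked for, a point or a joint stands for the part that bears it (a point fixed in the world has none). Each returns a list of dicts, best first, with "score" (0 to 1); they miss things now and then, are a little off and sometimes report something else, mostly with a low value. They report only what shows in the picture. A call takes as long as a camera call. They do not tell look-alikes from the thing itself.
- models.boxes_of(thing, camera): "at" ([x, y, z] in m, in world coordinates, good to about 4 mm: the middle of the surface that is visible of it).
- models.regions_of(thing, camera): "pixels" (420x560 bool, what is visible of it).
- models.mark_of(thing, camera): "at" ([x, y, z] in m, in world coordinates, good to about 4 mm: a listed point, or the origin of a listed thing).
Readings, each from a call of its own:
- telemetry.current_t(): time.
- telemetry.current_joints(): joint angles.
- telemetry.current_dq(): joint speeds.
- telemetry.current_joint_efforts(): joint torques, N m.
- telemetry.current_ee_pos(): TCP position.
- telemetry.current_tool_rot(): TCP orientation.
- telemetry.current_wrist_force(): force on the tool from outside, world axes, zero at the start.
- telemetry.current_torque(): the same for the moment, N m.
- telemetry.current_opening(): finger opening in m.
Only numpy, scipy, OpenCV 4.12 (cv2) and the standard library are available. Lean on these libraries where they do the work, as an engineer would, in place of code of your own. Each camera call takes 0.05 s, during which the arm holds its last target. There are 200 camera calls.

## Working session

There is one attempt and no reset: what is moved stays moved. The work goes in short steps, each a Python script; the robot and the scene stay as the last script left them, time stands still between calls to the robot, and variables do not carry over. Pictures are saved under pics/ and viewed, about 8 in all and at most 12, crops included, and the job is handed in when it is done.

```bash
mkdir -p pics; ls; python3 - <<'E'
from plant import r, vision, models, telemetry
import cv2, numpy as np
for c in ["scene","side"]:
    im=vision.snapshot(c); cv2.imwrite(f"pics/{c}0.png",im[:,:,::-1])
    k=vision.get_calibration(c); print(c,np.round(k["position"],3),np.round(k["orientation"],3),k["fx"],k["D"])
    for t in ["plate","vial","dish","jar","forceps"]:
        print(t,[(np.round(d["at"],3).tolist(),round(d["score"],2)) for d in models.boxes_of(t,c)])
    for t in ["seat","stand","head","plate"]:
        print("mark",t,[(np.round(d["at"],3).tolist(),round(d["score"],2)) for d in models.mark_of(t,c)])
print(telemetry.current_t(), r.nose_length)
E
```

```text
pics
scene [ 1.23  -0.512  0.683] [-0.415  0.813  0.362 -0.191] 423.1592060374871 [-0.12412844  0.          0.          0.          0.        ]
plate [([0.654, -0.0, 0.033], 0.97), ([0.68, -0.375, 0.008], 0.73), ([0.861, -0.063, 0.006], 0.58), ([0.575, 0.039, 0.025], 0.32)]
vial []
dish [([0.675, -0.227, 0.018], 0.62), ([0.55, -0.076, 0.048], 0.58)]
jar [([0.772, -0.155, 0.042], 0.96)]
forceps [([0.758, 0.087, 0.005], 0.77)]
mark seat [([0.6, -0.046, 0.023], 0.72)]
mark stand [([0.574, -0.012, -0.001], 0.92)]
mark head [([0.56, 0.199, 0.228], 0.6)]
mark plate [([0.674, -0.372, 0.0], 0.84), ([0.651, 0.004, 0.031], 0.74)]
side [0.949 0.928 0.847] [-0.053  0.128  0.882 -0.45 ] 439.1114558118826 [-0.02184363  0.          0.          0.          0.        ]
plate [([0.656, 0.008, 0.034], 0.93), ([0.858, -0.055, 0.004], 0.69), ([0.674, -0.362, 0.008], 0.59)]
vial []
dish [([0.676, -0.207, 0.021], 0.6)]
jar [([0.767, -0.132, 0.042], 0.59)]
forceps [([0.76, 0.092, 0.004], 0.61)]
mark seat [([0.603, -0.043, 0.023], 0.63)]
mark stand [([0.58, -0.011, 0.004], 0.58)]
mark head [([0.564, 0.197, 0.23], 0.9), ([0.655, 0.002, 0.031], 0.57)]
mark plate [([0.861, -0.064, 0.001], 0.74), ([0.671, -0.372, 0.001], 0.65), ([0.655, 0.005, 0.03], 0.63)]
1.0 0.025
```

View pics/scene0.png

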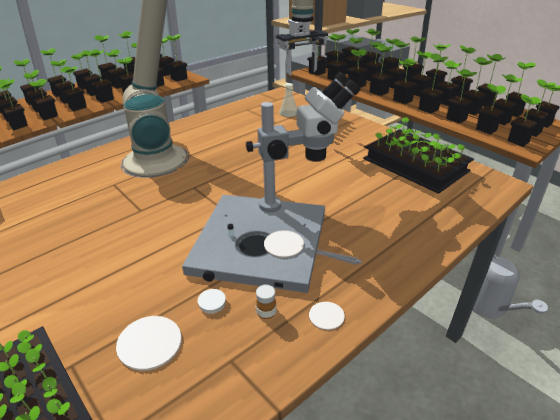

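View pics/side0.png

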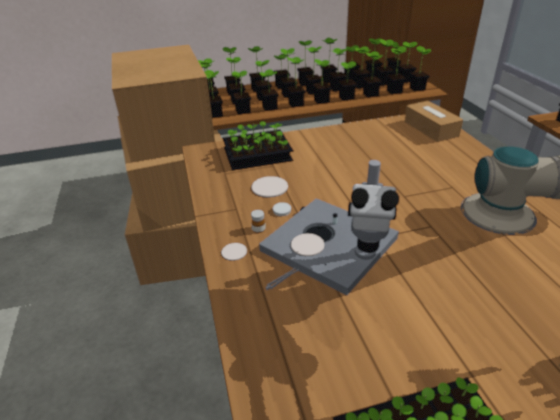

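Candidates for the plate:
- White disc on the base: scene (284,244), side (307,244). It is partly over the recess at (255,244).
- Large disc on the table: scene (150,342).
- Small disc on the table: scene (327,316).

The white dish at (211,300) and the vial at (230,227) are not plates. I choose the disc on the base, which is the middle-sized one. Next I identify the arm geometry for column clearance, then take a close crop.

```bash
cat > h.py <<'E'
from plant import r, gripper_to, inverse_kinematics, vision, models, telemetry
import cv2, numpy as np
from scipy.spatial.transform import Rotation as R
def quat(M): q=R.from_matrix(M).as_quat(); return [q[3],q[0],q[1],q[2]]
def down(yaw, tilt=None):
    "tool down, jaw axis x at world angle yaw; tilt = extra world rotvec"
    x=np.array([np.cos(yaw),np.sin(yaw),0]); z=np.array([0,0,-1.])
    M=np.c_[x,np.cross(z,x),z]
    if tilt is not None: M=R.from_rotvec(tilt).as_matrix()@M
    return quat(M)
def ray2plane(uv,c,z,cal=None):
    k=cal or vision.get_calibration(c)
    K=np.array([[k["fx"],0,k["cx"]],[0,k["fy"],k["cy"]],[0,0,1]])
    n=cv2.undistortPoints(np.array(uv,float).reshape(-1,1,2),K,np.array(k["D"])).reshape(-1,2)
    w,a,b,cc=k["orientation"]; d=np.c_[n,np.ones(len(n))]@R.from_quat([a,b,cc,w]).as_matrix().T
    p=np.array(k["position"]); return p+d*((z-p[2])/d[:,2])[:,None]
def circ(P):
    A=np.c_[2*P[:,:2],np.ones(len(P))]; s=np.linalg.lstsq(A,(P[:,:2]**2).sum(1),rcond=None)[0]
    return s[:2],np.sqrt(s[2]+s[0]**2+s[1]**2)
E
python3 - <<'E'
from h import *
from scipy.optimize import least_squares
D=[]
for x,y,z,t in [(.5,-.1,.2,0),(.6,0,.1,0),(.69,.04,.06,0),(.6,0,.15,.4),(.5,-.1,.3,-.4),(.7,-.1,.2,.3),(.4,-.1,.3,0)]:
    a=np.arctan2(y,x); 
    q=inverse_kinematics([x,y,z],down(0.8,np.array([-np.sin(a),np.cos(a),0])*t)); 
    if q is None: q=inverse_kinematics([x,y,z],down(-2.3)); t=0
    if q is None: print("none"); continue
    D.append((x,y,z,q)); print(x,y,z,t,np.round(q,3))
def pred(p,q):
    L0,L1,L2,h,d,o=p; s=np.cumsum([q[1],q[2],q[4]]); 
    rr=L0+L1*np.sin(s[0])+L2*np.sin(s[1])+d*np.sin(s[2]); z=h+L1*np.cos(s[0])+L2*np.cos(s[1])+d*np.cos(s[2])
    c,n=np.cos(q[0]),np.sin(q[0]); return np.array([rr*c-o*n,rr*n+o*c,z])
D2=[e for e in D if abs(e[3][3])<.2]
f=least_squares(lambda p:np.concatenate([pred(p,e[3])-e[:3] for e in D2]),[0,.4,.4,.4,.2,.07]); print(np.round(f.x,3),f.cost)
# recess/plate measured by own code
for c in ["scene","side"]:
    im=vision.snapshot(c)
    for g in models.regions_of("plate",c)[:4]:
        m=g["pixels"].astype(np.uint8); cn=max(cv2.findContours(m,0,1)[0],key=len)[:,0]
        u=cn.mean(0); zt=.034 if np.linalg.norm(ray2plane([u],c,.034)[0,:2]-[.654,.003])<.03 else .006
        print(c,np.round(u),circ(ray2plane(cn,c,zt)))
    u0=(270,235) if c=="scene" else (310,238)
    cr=im[u0[1]-60:u0[1]+60,u0[0]-80:u0[0]+80]; cv2.imwrite(f"pics/crop_{c}.png",cv2.resize(cr,None,fx=4,fy=4,interpolation=2)[:,:,::-1])
a=cv2.imread("pics/crop_scene.png");b=cv2.imread("pics/crop_side.png");cv2.imwrite("pics/crop.png",cv2.resize(np.vstack([a[:300*2],b]),(400,600)))
E
```

```text
0.5 -0.1 0.2 0 [-0.334  0.198  1.69  -0.     1.253 -1.134]
0.6 0 0.1 0 [-0.116  0.41   1.643 -0.     1.088 -0.916]
0.69 0.04 0.06 0 [-0.043  0.567  1.468 -0.     1.106 -0.843]
0.6 0 0.15 0.4 [-0.094  0.59   1.258 -0.037  1.692 -0.891]
0.5 -0.1 0.3 -0.4 [-0.387 -0.071  1.806  0.087  1.015 -1.218]
0.7 -0.1 0.2 0.3 [-0.227  0.676  0.939 -0.026  1.826 -1.03 ]
0.4 -0.1 0.3 0 [-0.414 -0.011  1.679 -0.     1.473 -1.214]
[-0.007  0.602  0.42   0.077  0.337  0.07 ] 0.0007210663331052662
scene [326. 315.] (array([ 0.85722225, -0.06425837]), np.float64(0.03483927212499466))
scene [148. 343.] (array([ 0.67223912, -0.37277795]), np.float64(0.06397407434407826))
scene [284. 244.] (array([0.65283156, 0.00246666]), np.float64(0.048416813503430155))
side [233. 252.] (array([ 0.85848304, -0.05653734]), np.float64(0.0365795249812258))
side [270. 186.] (array([ 0.67223457, -0.36842911]), np.float64(0.06387168763039029))
side [307. 244.] (array([0.6524225, 0.008252 ]), np.float64(0.0471293493752393))
```

View pics/crop_scene.png

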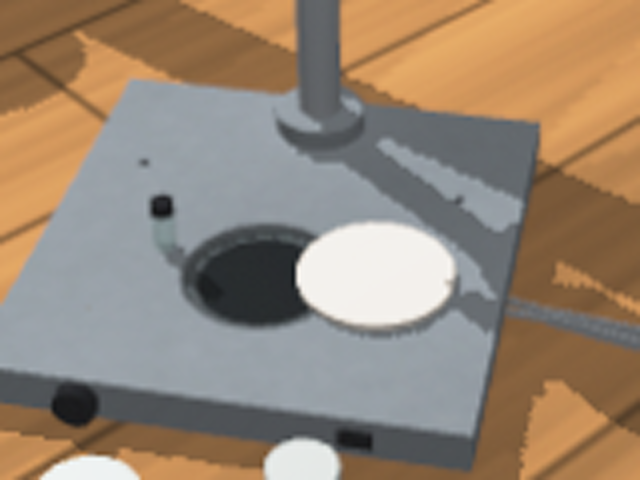

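The crop confirms the choice: the white disc overhangs the recess and measures 47.7 mm radius, with the vial on the far side (the other two discs measure about 36 and 64 mm). I now retract, swing round, extend to hover, and use the wrist camera.

```bash
python3 - <<'E'
from h import *
from scipy.optimize import least_squares
D=[]
for x,y,z in [(.5,-.1,.2),(.6,0,.1),(.69,.04,.06),(.6,-.1,.25),(.4,-.1,.3)]:
  for t in (-.4,0,.4):
    a=np.arctan2(y,x)-.07/np.hypot(x,y)
    q=inverse_kinematics([x,y,z],down(0.8,np.array([-np.sin(a),np.cos(a),0])*t))
    if q is not None: D.append((x,y,z,q))
def parts(p,q):
    L0,L1,L2,h,d,o,e=p; s=np.cumsum([q[1],q[2],q[4]]); S,C=np.sin(s),np.cos(s)
    P=[np.array([L0,h])]; P.append(P[0]+L1*np.array([S[0],C[0]])); P.append(P[1]+e*np.array([-C[1],S[1]])); P.append(P[2]+L2*np.array([S[1],C[1]])); P.append(P[3]+d*np.array([S[2],C[2]]))
    return P
def pred(p,q):
    rr,z=parts(p,q)[-1]; c,n=np.cos(q[0]),np.sin(q[0]); return np.array([rr*c-p[5]*n,rr*n+p[5]*c,z])
f=least_squares(lambda p:np.concatenate([pred(p,e[3])-e[:3] for e in D]),[0,.4,.4,.4,.2,.07,0]); print(len(D),np.round(f.x,3),f.cost)
for pos in [(.695,.045,.055),(.64,-.005,.055)]:
    q=inverse_kinematics(pos,down(-.75)); print(pos,np.round(q,3),np.round(parts(f.x,q),3).tolist())
q0=np.array(telemetry.current_joints())
a=np.arctan2(.559,.134); q1=inverse_kinematics([.33*np.cos(a),.33*np.sin(a),.4],telemetry.current_tool_rot()); print(np.round(q1,3))
q2=np.array(q1); q2[0]=-.5; q2[5]=-.8
r.movej(list(q1)); r.movej(list(q2))
r.move_to([.60,-.03,.33],down(-.75))
print(telemetry.current_t(),telemetry.current_ee_pos(),telemetry.current_joints())
cal=vision.get_calibration("wrist"); im=vision.snapshot("wrist"); cv2.imwrite("pics/w1.png",im[:,:,::-1])
for t in ["plate","vial"]:
    for g in models.regions_of(t,"wrist"):
        cn=max(cv2.findContours(g["pixels"].astype(np.uint8),0,1)[0],key=len)[:,0]; print(t,g["score"],cn.mean(0),circ(ray2plane(cn,"wrist",.034,cal)))
print([(np.round(d["at"],4),d["score"]) for t in("seat","vial") for d in models.mark_of(t,"wrist")])
E
```

```text
15 [ 0.     0.63   0.421  0.137  0.365  0.069 -0.06 ] 6.17727776931281e-08
(0.695, 0.045, 0.055) [-0.035  0.579  1.46  -0.     1.103  0.715] [[0.0, 0.137], [0.344, 0.664], [0.317, 0.61], [0.693, 0.42], [0.693, 0.055]]
(0.64, -0.005, 0.055) [-0.116  0.506  1.601 -0.     1.034  0.634] [[0.0, 0.137], [0.305, 0.688], [0.274, 0.636], [0.636, 0.42], [0.636, 0.055]]
[ 1.124 -0.164  1.575  0.     1.73  -0.211]
5.3417 [ 0.59962917 -0.0296314   0.33044917] [-1.65026340e-01  2.78985690e-01  1.25856312e+00 -3.36197924e-04
  1.60385734e+00  5.83603166e-01]
plate 0.6 [436.12371134 273.49484536] (array([ 0.68301349, -0.3141767 ]), np.float64(0.02740963618033029))
plate 0.56 [290.34254144 142.79005525] (array([0.6505461 , 0.00413287]), np.float64(0.04647316435552744))
plate 0.55 [418.05072464  82.49275362] (array([ 0.84174112, -0.05686507]), np.float64(0.03367377208153124))
[(array([ 0.6008, -0.042 ,  0.0233]), 0.86), (array([ 0.5739, -0.0075, -0.0014]), 0.36)]
```

View pics/w1.png

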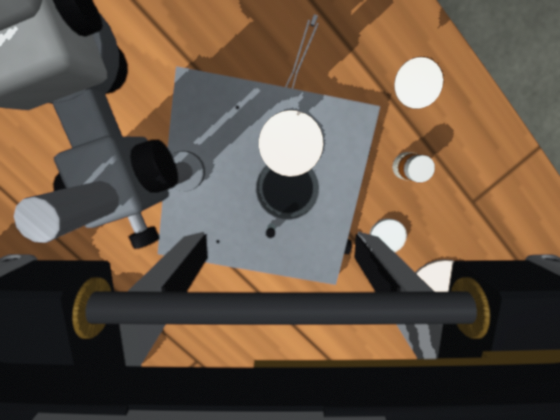

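The wrist view shows the plate at (291,142), the recess at (288,190), the vial at (270,232), and the head knobs near (160,165) and (110,70). I check those knobs against the gripper body before descending.

```bash
python3 - <<'E'
from h import *
print(vision.get_calibration("wrist")["position"])
for z in (.2,.25,.3): print(z,np.round(ray2plane([(175,165),(126,70),(155,240),(100,20),(100,120)],"wrist",z)[:,:2],3).tolist())
print(ray2plane([(270,236)],"wrist",.028))
im=vision.snapshot("wrist"); g=cv2.cvtColor(im,cv2.COLOR_RGB2GRAY)
cr=im[90:260,200:380]; cv2.imwrite("pics/w1c.png",cv2.resize(cr,None,fx=3.5,fy=3.5,interpolation=2)[:,:,::-1])
# rim fit: dark blob outside plate
cal=vision.get_calibration("wrist"); 
pts=[]
for a in np.linspace(-.3,np.pi+.3,40):
    d=np.array([np.cos(a),np.sin(a)]); s=np.arange(20,42,.25); p=np.array([288,188])+s[:,None]*d
    v=cv2.remap(cv2.GaussianBlur(g,(3,3),0).astype(np.float32),p[:,:1].astype(np.float32),p[:,1:].astype(np.float32),1)[:,0]
    pts.append(p[np.argmax(np.gradient(v))])
print(circ(ray2plane(pts,"wrist",.028,cal)), circ(ray2plane(pts,"wrist",.022,cal)))
E
```

```text
[0.64452308 0.01804328 0.48455623]
0.2 [[0.555, 0.069], [0.585, 0.157], [0.484, 0.032], [0.599, 0.2], [0.534, 0.145]]
0.25 [[0.571, 0.06], [0.596, 0.132], [0.512, 0.03], [0.607, 0.168], [0.554, 0.123]]
0.3 [[0.586, 0.051], [0.606, 0.108], [0.541, 0.027], [0.615, 0.136], [0.573, 0.101]]
[[ 0.52865854 -0.08151147  0.028     ]]
(array([ 0.59939077, -0.04400917]), np.float64(0.048050991350369304)) (array([ 0.59879624, -0.04482486]), np.float64(0.0486826748317176))
```

View pics/w1c.png

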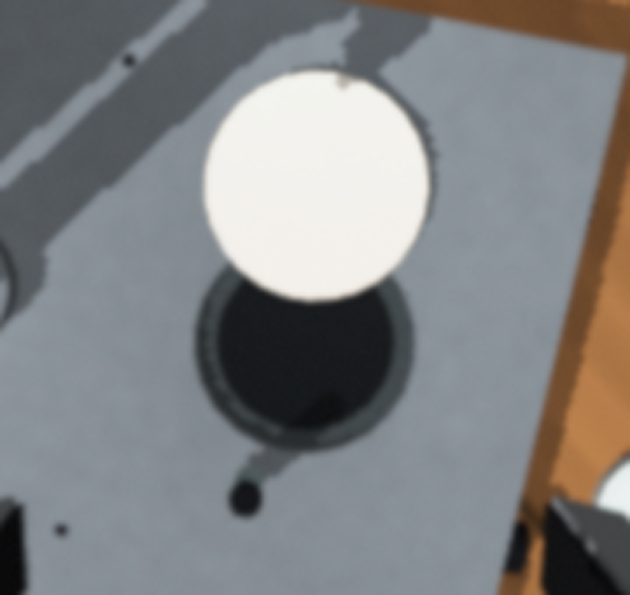

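The knob is near (0.57,0.06) at about 0.25 m height, so a jaw-across cradle would bring the gripper body too close to it. I'll push with closed fingers and the jaw axis along the push direction, which leaves about 58 mm of clearance. I'll do it in two stages with a look between them.

```bash
cat >> h.py <<'E'
seat=np.array([.6003,-.0438]); plate0=np.array([.652,.005]); u=(seat-plate0)/np.linalg.norm(seat-plate0); yaw=np.arctan2(-u[1],-u[0])
def see(tag,cams=("scene","side")):
    for c in cams:
        im=vision.snapshot(c)
        for g in models.regions_of("plate",c):
            cn=max(cv2.findContours(g["pixels"].astype(np.uint8),0,1)[0],key=len)[:,0]; p,rad=circ(ray2plane(cn,c,.034))
            if np.linalg.norm(p-seat)<.1: print(c,"plate",np.round(p,4),round(rad,4),"rel along/lat mm",np.round(1e3*(p-seat)@np.c_[u,[-u[1],u[0]]],1))
        u0=(265,238) if c=="scene" else (312,240)
        cr=im[u0[1]-60:u0[1]+60,u0[0]-80:u0[0]+80]; cv2.imwrite(f"pics/{tag}_{c}.png",cv2.resize(cr,None,fx=4,fy=4,interpolation=2)[:,:,::-1])
E
python3 - <<'E'
from h import *
gripper_to(0.0,10); q=down(yaw); print(u,yaw,telemetry.current_opening())
s=plate0-u*.077
r.move_to([*s,.25],q); r.move_l([*s,.0555],vel=.12); print(telemetry.current_t(),telemetry.current_ee_pos(),telemetry.current_wrist_force())
e=seat-u*(.060+.030)
r.move_l([*e,.0555],vel=.05); print(telemetry.current_t(),telemetry.current_ee_pos(),telemetry.current_wrist_force())
see("s1")
E
```

```text
[-0.72720816 -0.68641699] 0.7565504469366265 0.0007925465256719789
10.0667 [0.70855962 0.05787334 0.05637308] [-0.30882875  0.64877239  0.1500708 ]
11.375 [0.66581216 0.01803038 0.05543119] [0.88503225 1.1477326  0.24436164]
scene plate [ 0.6285 -0.0224] 0.0462 rel along/lat mm [-35.2   3.8]
side plate [ 0.6178 -0.0111] 0.0406 rel along/lat mm [-35.1 -11.7]
```

View pics/s1_scene.png

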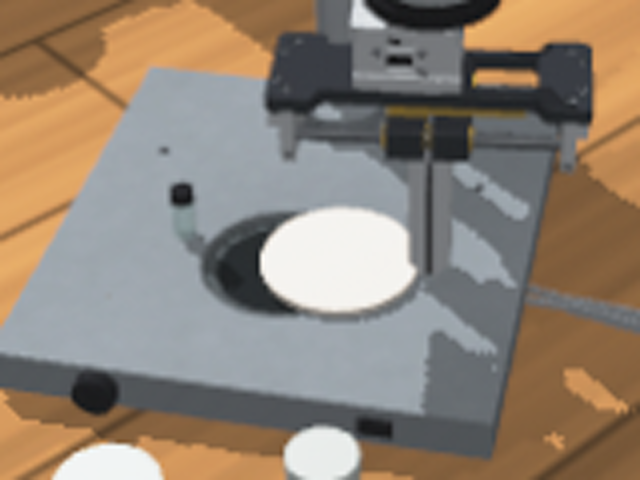

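The disc is sliding straight: it is at (340,260) in the crop, with the finger behind its right edge at (415,250). The fit is biased because the finger hides part of the disc. I continue to the seat.

```bash
python3 - <<'E'
from h import *
e=seat-u*.0605
r.move_l([*e,.0555],vel=.04); print(telemetry.current_t(),telemetry.current_ee_pos(),telemetry.current_wrist_force())
see("s2")
E
```

```text
12.4583 [ 0.6442464  -0.00242147  0.05560017] [-0.138188    0.23692072  0.35780889]
scene plate [ 0.6077 -0.0432] 0.0467 rel along/lat mm [-5.8  4.6]
side plate [ 0.5971 -0.0312] 0.0409 rel along/lat mm [ -6.3 -11.3]
```

View pics/s2_scene.png

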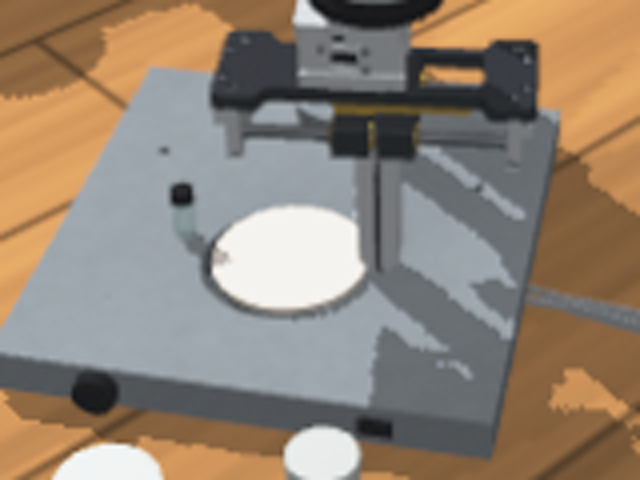

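The disc covers the recess and appears to be about 1–4 mm short of dropping (dark gap at the left rim, (210,265)). I advance a few millimetres more under a force guard.

```bash
python3 - <<'E'
from h import *
for k in (.0585,.0565,.0545):
    g=r.move_l([*(seat-u*k),.0555],vel=.02,guard=6); print(k,g,telemetry.current_ee_pos(),telemetry.current_wrist_force())
    if g: break
# back off, rise, and look
p=seat-u*.066; r.move_l([*p,.0555],vel=.05); r.move_l([*p,.13],vel=.15); print(telemetry.current_t())
see("s3")
E
```

```text
0.0585 False [ 0.64300913 -0.00370275  0.05565077] [ 0.1389946  -0.30174161  1.67412542]
0.0565 False [ 0.64093143 -0.00515108  0.0552387 ] [ 0.67932843 -0.5458645   1.04822447]
0.0545 False [ 0.63949161 -0.00650629  0.05525484] [ 0.00161144 -0.07904122  0.34076774]
14.4417
scene plate [ 0.6085 -0.0493] 0.0469 rel along/lat mm [-2.2  9.6]
side plate [ 0.6042 -0.0331] 0.0455 rel along/lat mm [-10.2  -5.1]
```

View pics/s3_scene.png

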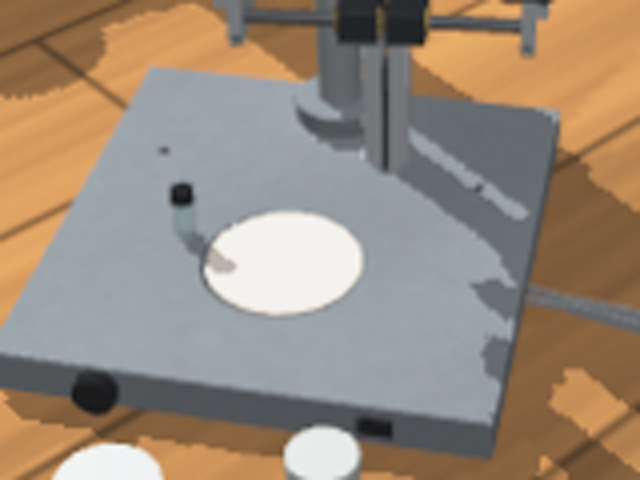

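The plate has dropped in: it shows a clean, even rim all round, centred at about (283,263) in the crop. Now I press at its centre.

```bash
python3 - <<'E'
from h import *
r.move_l([*seat,.08],vel=.15); f0=np.array(telemetry.current_wrist_force())
g=r.move_l([*seat,.046],vel=.02,guard=7); 
for _ in range(4): r.hold(.15); print(g,telemetry.current_ee_pos(),np.round(np.array(telemetry.current_wrist_force())-f0,2))
E
```

```text
True [ 0.60024844 -0.04378753  0.05328185] [-0.75 -0.53  5.29]
True [ 0.60024598 -0.04379682  0.05327775] [-0.4   0.4   5.48]
True [ 0.60020144 -0.04380673  0.05325255] [ 0.25 -0.03  4.48]
True [ 0.60024197 -0.04380832  0.05328435] [ 0.17 -0.02  5.96]
```

The fingertip stopped at 28.3 mm, so the top is flush, and it held about 5 N for 0.6 s. I now move clear and check.

```bash
python3 - <<'E'
from h import *
r.move_l([*seat,.12],vel=.1); r.move_l([.58,-.12,.33],vel=.2); print(telemetry.current_t())
see("s4")
for c in ("scene","side"):
    for g in models.regions_of("plate",c):
        cn=max(cv2.findContours(g["pixels"].astype(np.uint8),0,1)[0],key=len)[:,0]; p,rad=circ(ray2plane(cn,c,.028))
        if np.linalg.norm(p-seat)<.05: print(c,p,rad)
    for t in("jar","dish","forceps"): print(t,[np.round(d["at"],3) for d in models.boxes_of(t,c)])
E
```

```text
19.2667
scene plate [ 0.6075 -0.0478] 0.0455 rel along/lat mm [-2.5  7.8]
side plate [ 0.604  -0.0312] 0.0423 rel along/lat mm [-11.3  -6.6]
side plate [ 0.5057 -0.0735] 0.2346 rel along/lat mm [ 89.2 -43.3]
scene [ 0.6017397  -0.04351822] 0.04589156794844836
jar [array([ 0.774, -0.156,  0.041])]
dish [array([ 0.674, -0.226,  0.015]), array([ 0.545, -0.076,  0.05 ])]
forceps [array([0.76 , 0.091, 0.004])]
side [ 0.60149225 -0.03831998] 0.042662539671805055
jar [array([ 0.764, -0.134,  0.042]), array([0.587, 0.093, 0.026])]
dish []
forceps [array([0.757, 0.093, 0.002])]
```

View pics/s4_scene.png

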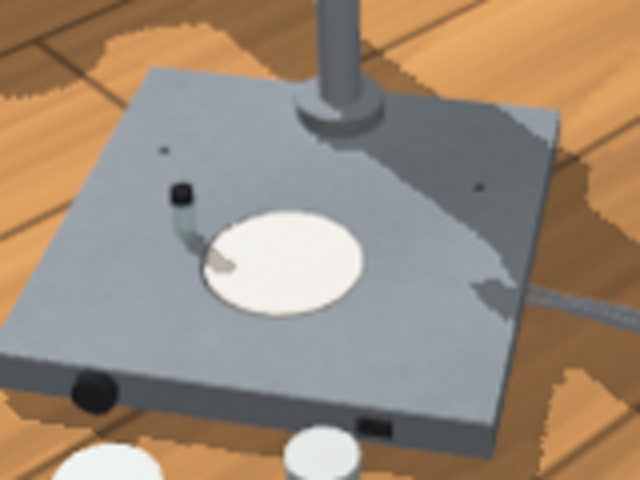

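The plate sits flush in the recess at (283,263), the vial still stands at (182,205), and the arm is clear. I hand in.

```bash
python3 -c "
from plant import r
r.hold(.3); r.sign_off()"
```

```text
the job is handed in; nothing more can be done
```

The plate is in the recess, flush with the base, and the job is handed in. I pushed it across the base with closed fingertips until it dropped in. I then pressed its centre with about 5 N for 0.6 s and moved the arm clear, with the clock at about 19 s.

- **Press check:** the fingertip stopped 28.3 mm above the table, which is flush with the base top at 28 mm.
- **Final picture (scene camera):** the plate shows an even rim all round, and its fitted centre is within about 1.5 mm of the seat.
- **Disagreement:** the side camera's fit was about 5 mm off. Its fitted radius was also too small (43 mm instead of 47.5 mm), so I took it as a poor outline, probably partly hidden by the head or arm, and did not rely on it.
- **Other things:** the jar and forceps, and the petri dish in the scene camera, were found where they started, within the networks' error. The side camera missed the dish. The vial still stands upright, and its apparent position moved only about 5 mm, from a detection made under the dish label.

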